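Level the lab shaker, right the fallen bottles on it and start it

ROBOT

A 6-joint arm with a two-finger parallel gripper is mounted at the origin on the work surface. World frame = base frame: x ahead of the robot, y to its left, z up, the work surface at z = 0. Lengths are in m, angles in rad, forces in N, time in s.
With the tool pointing down it reaches from about 0.35 to 0.975 m from the base axis. Payload 4.9 kg.
Tool frame: the origin (TCP) lies at the very end of the fingers, on their centre line; the grasp point (between the pads) lies 19 mm behind it; z points along the fingers, y is the line along which they close (so a half turn about z gives the same grasp; the last joint's range is limited). The gripper opens to 85 mm and grips with 20 to 120 N. Pads are 22 mm wide; open, the fingers measure 114 mm over their backs; the gripper's body (76 mm by 85 mm) begins 54 mm behind the grasp point. The pads swing forward as they close: fully open they stand 13 mm farther back than shut.
Start: joints at [1.078, 0.053, 1.613, -0, 1.476, -0.119], TCP at [0.228, 0.582, 0.231] pointing down, gripper open.
Joint ranges: [-3.01, 3.01], [-1.01, 2.22], [0.06, 2.58], [-1.02, 4.17], [0.09, 2.62], [-3.14, 3.14]. Speed limits (rad/s): [2.57, 2.57, 3.14, 3.14, 3.14, 3.14].

INTERFACE

Orientations are given as a rotation vector (axis times angle).
In Python, from station import ctrl gives the robot as it stands.
- The arm moves only by the tool jog_arm, never from a script. Its argument "plan" is a list of rows, each a list of 7 numbers: the shift along the tool's x, y, z in units of 0.02 m (1.0 is 0.02 m), then the turn, a rotation vector about the tool's x, y, z in units of 45 degrees (1.0 is 45 degrees), then the opening, from -1 (shut) to 1 (fully open). A call has 1 to 8 rows; each row shifts and turns the commanded pose from where the row before left it, along the tool's axes as they then stand; what a row does not reach is not made up. A row lasts 1/10 s, in which the tool goes at most 50 mm and 8.59 degrees, less where a joint would pass 70% of its speed; a pose out of reach is approached as far as the arm can. A call with a number of a shift or a turn outside -1 to 1 is refused whole. A call with a gripper value outside its range is refused whole. The fingers move at their own pace and stop on an object; "grip_force" is the grip in N (left out, the last holds). Time passes only in rows, so rows that do not move let the fingers close. It gives the time, the measured TCP pose, the force, the opening and the grip force at its end, in the units of the state.
- ctrl.get_obs(): the state, without advancing time (a new reading comes with each control period).
- ctrl.get_image(name): name is "side" or "top"; returns (picture, depth): 480x640x3 uint8, red, green, blue; 480x640 float32, m along the optical axis (not along the pixel's ray), 0 where there is no reading.
- ctrl.camera_info(name): a dict with "camera_matrix" (3x3 intrinsics, pixels), "rvec" (rotation vector, rad) and "tvec" (3), from world to camera coordinates, as OpenCV has them. Camera axes: x right, y down, z forward; pixel columns grow to the right and rows downward; lengths in m; the calibration is good to about 2 mm. A picture is of the moment at which its call begins. camera_info takes no time and is no camera call.
- ctrl.finish_job(): hands the job in; it is judged then, once.
The state is a dict: "t": time; "q": joint angles; "dq": joint speeds; "effort": joint torques, N m; "tool_pos": TCP position; "tool_rot": TCP orientation; "contact_force": force on the tool from outside, world axes, zero at the start; "wrist_torque": the same for the moment, N m; "opening": finger opening in m; "grip_force": force on a finger pad.
Only numpy, scipy, OpenCV 4.12 (cv2) and the standard library are available. Lean on these libraries where they do the work, as an engineer would, in place of code of your own. Each camera call takes 0.05 s, during which the arm holds its last target. There are 200 camera calls.

TASK

The shaker's tray has gone out of level and two small bottles, amber and green, have toppled onto the bench. First turn the shaker's black knob until the tray is level, then stand both bottles upright on the tray, setting them down gently, and last push the red lever over to the far side to start the shaker. Leave the tray level and do not disturb the other glassware and jars.

Things in the scene. Friction and masses are not known exactly. Their poses are not given: they have to be found in the camera images.
- shaker: blue shaker base fixed to the bench, 270 mm deep (x -150 to +120 mm) by 250 mm wide (y). Origin: on the bench under its pivot line; its x axis points away from the robot, yaw up to 0.2 rad. The low front apron (top 36 mm above the bench, x -150 to -60 mm) carries the knob on its left and the lever on its right; behind it the body's top is 52 mm high, with the tray above
- tray (a joint): tilt of the tray about the shaker's x axis (rad): 0 is level, negative is left side (+y) low. It starts at -0.07 to -0.14 and follows the knob, rising 0.1 rad per rad of clockwise turn; limits of travel lie beyond level on either side
- tray_top (a point): centre of the tray's upper face (87 mm above the bench when level); its axes are the tray's. The flat tray, aluminium with a black rubber mat, is 170 mm (x) by 230 mm (y), 10 mm thick, centred 30 mm beyond the shaker's origin
- level_knob (a joint): angle of the black levelling knob (rad), growing clockwise seen from above, 0 to 3.0. Level is at 1.57, where its bar grip lies parallel to the shaker's front edge; at 0 the bar lies along the shaker's x. It turns stiffly (0.1 N m), and stays where it is left
- level_knob_grip (a point): point on the knob's upright axis at the height to grip its bar from above; it lies 73 mm above the bench. The bar is 46 mm long, 14 mm thick and 32 mm tall (its top 7 mm above this point), on a round skirt; the axis stands 105 mm in front of and 70 mm to the left of the shaker's origin
- start_lever (a joint): red toggle lever (rad): 0 leaning toward the robot (off, start), 1.0 leaning away (on); it stays where it is left
- start_lever_tip (a point): centre of the red ball (26 mm diameter) at the lever's end. The lever pivots 60 mm below it, about a line along the shaker's y, 58 mm above the bench, 110 mm in front of and 70 mm to the right of the shaker's origin; it stands 0.5 rad either side of upright at its ends and takes about 1 N at the ball. Its block, 70 mm (x) by 50 mm (y), is 61 mm above the bench at the top
- amber_bottle: small amber bottle with paper label, 120 mm tall, 52 mm diameter (straight body to 74 mm from the foot, then shoulder, neck and white cap 25 mm wide), 0.15 to 0.26 kg. Origin: centre of its foot; own z axis runs from foot to cap. Starts lying on the bench, axis 26 mm up, right of the shaker, cap to the robot's left (+y, within 0.4 rad); either bottle may be the nearer to the shaker
- green_bottle: small green bottle with paper label, 120 mm tall, 52 mm diameter (straight body to 74 mm from the foot, then shoulder, neck and blue cap 25 mm wide), 0.15 to 0.26 kg. Origin: centre of its foot; own z axis runs from foot to cap. Starts lying on the bench, axis 26 mm up, right of the shaker, cap to the robot's left (+y, within 0.4 rad); either bottle may be the nearer to the shaker
- stock_bottle: bystander: large amber bottle with white cap, 70 mm diameter, 170 mm tall, standing upright beyond the fallen bottles; origin at the centre of its foot. Leave it alone
- beaker: bystander: clear glass beaker, 66 mm diameter, 85 mm tall, standing upright beyond the fallen bottles; origin at the centre of its foot. Leave it alone
- flask: bystander: clear conical flask, 72 mm diameter at the foot, 112 mm tall, standing upright beyond the fallen bottles; origin at the centre of its foot. Leave it alone
- powder_jar: bystander: white jar with red lid, 64 mm diameter, 80 mm tall, standing upright beyond the fallen bottles; origin at the centre of its foot. Leave it alone
Things that resemble listed ones, but are neither listed nor needed, are in the scene too. What is shaped like the green_bottle but pink or purple is not meant.

How it is judged:
On the way, in this order (a step that is already met when the one before it is completed fails the run):
1. the tray is turned level while both bottles are still off it and the lever is off (value of joint tray between -0.025 and 0.025 rad and value of joint start_lever below 0.3 rad and not (x of amber_bottle in the frame of tray_top between -0.085 and 0.085 m and y of amber_bottle in the frame of tray_top between -0.115 and 0.115 m and z of amber_bottle in the frame of tray_top between -0.005 and 0.006 m and angle between amber_bottle's own z axis and vertical below 0.08 rad) and not (x of green_bottle in the frame of tray_top between -0.085 and 0.085 m and y of green_bottle in the frame of tray_top between -0.115 and 0.115 m and z of green_bottle in the frame of tray_top between -0.005 and 0.006 m and angle between green_bottle's own z axis and vertical below 0.08 rad)), for 0.2 s.
2. one bottle stands upright on the level tray, released, the lever still off (value of joint tray between -0.025 and 0.025 rad and value of joint start_lever below 0.3 rad and (((x of amber_bottle in the frame of tray_top between -0.085 and 0.085 m and y of amber_bottle in the frame of tray_top between -0.115 and 0.115 m and z of amber_bottle in the frame of tray_top between -0.005 and 0.006 m and angle between amber_bottle's own z axis and vertical below 0.08 rad) and (linear speed of amber_bottle below 0.02 m/s and contact force between amber_bottle and the fingers below 0.1 N)) or ((x of green_bottle in the frame of tray_top between -0.085 and 0.085 m and y of green_bottle in the frame of tray_top between -0.115 and 0.115 m and z of green_bottle in the frame of tray_top between -0.005 and 0.006 m and angle between green_bottle's own z axis and vertical below 0.08 rad) and (linear speed of green_bottle below 0.02 m/s and contact force between green_bottle and the fingers below 0.1 N)))), for 0.2 s.
3. both bottles stand upright on the level tray, released, the lever still off (value of joint tray between -0.025 and 0.025 rad and value of joint start_lever below 0.3 rad and x of amber_bottle in the frame of tray_top between -0.085 and 0.085 m and y of amber_bottle in the frame of tray_top between -0.115 and 0.115 m and z of amber_bottle in the frame of tray_top between -0.005 and 0.006 m and angle between each of amber_bottle, green_bottle's own z axis and vertical below 0.08 rad and linear speed of each of amber_bottle, green_bottle below 0.02 m/s and contact force between each of amber_bottle, green_bottle and the fingers below 0.1 N and x of green_bottle in the frame of tray_top between -0.085 and 0.085 m and y of green_bottle in the frame of tray_top between -0.115 and 0.115 m and z of green_bottle in the frame of tray_top between -0.005 and 0.006 m), for 0.2 s.
4. the lever is pushed over to on (value of joint start_lever above 0.75 rad), for 0.2 s.
At the end, for the whole second after the job is handed in: The tray is level within 0.025 rad, both bottles stand on it upright (within 0.08 rad, the centre of the foot over the tray and on its surface), released and at rest, and the lever is over on its far side (above 0.75 rad) (value of joint tray between -0.025 and 0.025 rad and x of amber_bottle in the frame of tray_top between -0.085 and 0.085 m and y of amber_bottle in the frame of tray_top between -0.115 and 0.115 m and z of amber_bottle in the frame of tray_top between -0.005 and 0.006 m and angle between each of amber_bottle, green_bottle's own z axis and vertical below 0.08 rad and linear speed of each of amber_bottle, green_bottle below 0.02 m/s and contact force between each of amber_bottle, green_bottle and the fingers below 0.1 N and x of green_bottle in the frame of tray_top between -0.085 and 0.085 m and y of green_bottle in the frame of tray_top between -0.115 and 0.115 m and z of green_bottle in the frame of tray_top between -0.005 and 0.006 m and value of joint start_lever above 0.75 rad); the robot touches nothing.
It fails at once if a bystander moved more than 30 mm or tipped (distance of any of stock_bottle, beaker, flask, powder_jar from where it was at the start of the episode above 0.03 m or angle between any of stock_bottle, beaker, flask, powder_jar's own z axis and vertical above 0.3 rad).
It fails at once if a bottle is dropped or pressed hard on the tray (over 60 N) (contact force between any of amber_bottle, green_bottle and tray above 60 N).
It also fails if it takes over 72 s, if anything falls off the work surface, if the arm or the gripper's body presses on something with over 40 N, if the wrist force passes 120 N, or if a joint passes its speed limit or range.

## Working session

There is one attempt and no reset: what is moved stays moved. The work goes in short steps, Python scripts to look and compute and a tool call to move; the robot and the scene stay as the last step left them, time stands still between calls to the robot, and variables do not carry over. Pictures are saved under pics/ and viewed, at most 10 in all, crops included, and the job is handed in when it is done.

Besides the shell and the picture viewer there is one more tool, called after "Request:" by a JSON object that holds its "api" and its "payload". jog_arm: Moves the arm, as the interface text tells. Shifts and turns lie within -1 to 1; 1 stands for 0.02 m of shift or 45 degrees of turn. Its arguments: {"type":"object","properties":{"plan":{"type":"array"},"grip_force":{"type":"number"}},"required":["plan"]}

```bash
mkdir -p pics; cat > h.py <<'E'
import numpy as np, cv2
from station import ctrl
def cam(n):
    c=ctrl.camera_info(n); K=np.array(c["camera_matrix"],float); R=cv2.Rodrigues(np.array(c["rvec"],float))[0]; t=np.array(c["tvec"],float).ravel()
    return K,R,t
def ray(n,uv,z):
    K,R,t=cam(n); d=R.T@np.linalg.inv(K)@np.array([uv[0],uv[1],1.]); o=-R.T@t
    return o+d*(z-o[2])/d[2]
def cloud(n,D):
    K,R,t=cam(n); v,u=np.mgrid[:480,:640]
    p=np.stack([(u-K[0,2])/K[0,0]*D,(v-K[1,2])/K[1,1]*D,D],-1)
    return (p-t)@R
def proj(n,P):
    K,R,t=cam(n); return cv2.projectPoints(np.atleast_2d(np.float64(P)),R,t,K,None)[0][:,0]
E
python3 - <<'E'
from h import *
for n in("top","side"):
    im,D=ctrl.get_image(n); cv2.imwrite(f"pics/{n}0.png",im[...,::-1]); np.savez(f"{n}0.npz",im=im,D=D)
    K,R,t=cam(n); print(n,-R.T@t,R[2],K[0,0])
o=ctrl.get_obs(); print(o)
E
```

```text
top [ 0.39782997 -0.10124603  1.13644147] [ 0.18402717  0.00121115 -0.98292041] 537.3838162641861
side [ 0.18336433 -0.83759224  0.62234269] [ 0.38197882  0.74470456 -0.5472726 ] 455.59202766233767
{'t': 0.1, 'q': array([ 1.07799750e+00,  5.33015304e-02,  1.61419384e+00, -9.30647695e-06,
        1.47598676e+00, -1.19023658e-01]), 'dq': array([-1.04544279e-03, -2.47058225e-03, -3.23592918e-03,  4.10259089e-05,
        3.53083760e-04,  1.10486255e-03]), 'effort': array([ 1.06209695e-04, -3.94906282e+01, -3.71360672e+01, -1.18832140e-04,
        3.85935127e-03, -9.56599877e-06]), 'tool_pos': array([0.22794914, 0.58132984, 0.23015714]), 'tool_rot': array([-5.83607173e-01, -3.08633755e+00,  2.83405402e-03]), 'contact_force': array([-0.21793969,  0.90661352, -0.13701668]), 'wrist_torque': array([-0.0456062 , -0.02093617,  0.04295893]), 'grip_force': 0.0, 'opening': 0.0855425220799795}
```

View pics/top0.png

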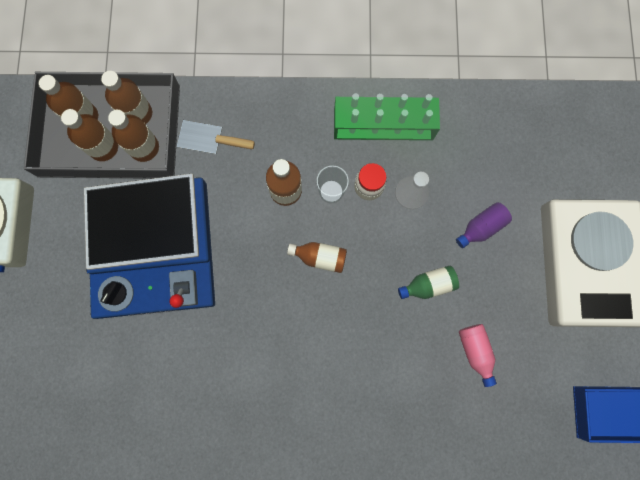

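View pics/side0.png

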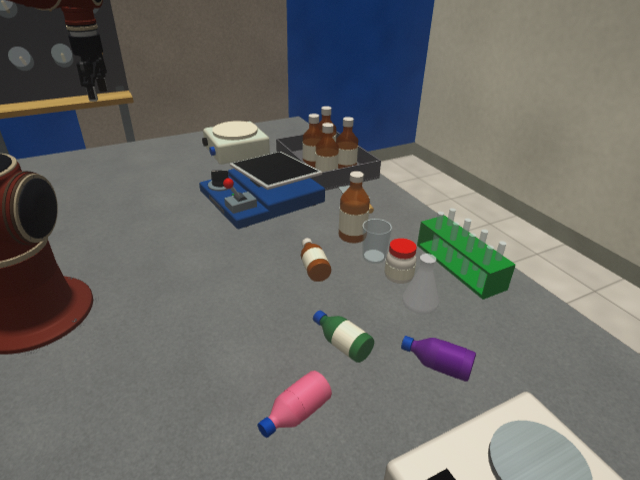

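The top view shows the shaker at (150,245), with the black knob at (113,293) and the red ball at (177,300). 

- **Amber candidates:** the lying bottle at (318,256); upright ones at (65,95), (125,97), (90,135), (132,135) in the crate; the stock bottle at (284,180). Only (318,256) is lying down, so I choose that.
- **Green candidates:** the lying bottle at (430,283); the purple (484,225) and pink (478,352) ones are decoys, and the green rack is at (385,115). I choose (430,283).

```bash
python3 - <<'E'
from h import *
z=np.load("top0.npz"); im,D=z["im"],z["D"]; P=cloud("top",D)
hsv=cv2.cvtColor(im,cv2.COLOR_RGB2HSV)
v,u=np.mgrid[:480,:640]
def box(a,b,c,d): return (u>=a)&(u<c)&(v>=b)&(v<d)
# shaker apron
bl=(hsv[...,0]>100)&(hsv[...,0]<130)&(hsv[...,1]>150)&(hsv[...,2]>60)&box(75,165,225,330)
ap=bl&(abs(P[...,2]-.036)<.006); bt=bl&(abs(P[...,2]-.052)<.006)
for n,m in(("apron",ap),("body",bt)):
    q=P[m]; print(n,len(q),q.min(0),q.max(0),np.median(q[:,2]))
# apron front/left/right edges
F=[];
for c in range(98,208,4):
    r=np.where(ap[:,c])[0]
    if len(r): F.append(ray("top",(c,r.max()+.5),.036))
F=np.array(F); k=np.polyfit(F[:,1],F[:,0],1); res=F[:,0]-np.polyval(k,F[:,1]); g=abs(res)<.004; k=np.polyfit(F[g,1],F[g,0],1); yaw=-np.arctan(k[0]); print("yaw",yaw,"res",np.std(res))
hull=cv2.minAreaRect(P[ap][:,:2].astype(np.float32)*1000); print("apron rect",hull)
# ball
m=((hsv[...,0]<8)|(hsv[...,0]>172))&(hsv[...,1]>170)&(hsv[...,2]>100)&box(150,270,200,320)
c=(u[m].mean(),v[m].mean()); zb=.058+.06*np.cos(.5); print("ball",c,m.sum(),ray("top",c,zb),P[m].mean(0),P[m][:,2].max(),zb)
# knob bar
q=(abs(P[...,2]-.080)<.006)&box(90,270,140,315)
if q.sum()>10:
    r=cv2.minAreaRect(P[q][:,:2].astype(np.float32)*1000); print("bar",q.sum(),r, P[q].mean(0)); print(cv2.boxPoints(r))
# tray plane
t=box(95,190,188,258)&(hsv[...,2]<60)
A=np.c_[P[t][:,:2],np.ones(t.sum())]; s=np.linalg.lstsq(A,P[t][:,2],rcond=None)[0]; print("tray plane",s, P[t].mean(0))
# bottles
for n,b in(("amber",(283,235,350,275)),("green",(395,260,462,302))):
    m=(P[...,2]>.010)&box(*b)
    Z=np.array([ray("top",(a,b_),.026) for a,b_ in zip(u[m],v[m])])[:,:2]
    r=cv2.minAreaRect(Z.astype(np.float32)*1000)
    bp=cv2.boxPoints(r)
    mu=Z.mean(0); w,V=np.linalg.eigh(np.cov((Z-mu).T)); a=V[:,1]; a=a*np.sign(a[1]); s=(Z-mu)@a
    pw=[np.ptp(((Z-mu)@V[:,0])[(s>i)&(s<i+.02)]) for i in(s.min()+.01,s.max()-.025)]
    foot=mu+a*s.min(); cap=mu+a*s.max()
    print(n,m.sum(),"rect",r,"len",np.ptp(s),"widths foot,cap",pw,"foot",foot,"cap",cap,"ang",np.degrees(np.arctan2(a[1],a[0])),"maxz",P[m][:,2].max())
for n,b in(("stock",(262,155,305,210)),("beaker",(312,160,352,208)),("jar",(353,160,390,202)),("flask",(394,168,434,212))):
    m=(P[...,2]>.03)&box(*b); print(n,m.sum(),P[m].min(0),P[m].max(0))
a=cv2.resize(im[260:325,80:220],None,fx=4,fy=4); b=cv2.resize(im[225:310,280:470],(760,340)); b[:260,:0]=0
o=np.zeros((600,760,3),np.uint8); o[:260,:560]=a; o[260:600]=b; cv2.imwrite("pics/crop.png",o[...,::-1])
E
```

```text
apron 3292 [0.42757772 0.10479052 0.03001465] [0.54433716 0.36043448 0.04199975] 0.03587518650574888
body 1177 [0.51529462 0.11524249 0.04601081] [0.71765444 0.35838214 0.05773469] 0.05135565709077526
yaw 0.12567175181565204 res 0.01476409999557212
apron rect ((484.7397766113281, 231.99435424804688), (91.22589111328125, 248.24827575683594), 6.680096626281738)
ball (np.float64(175.816), np.float64(300.528)) 125 [0.45807015 0.15986013 0.11065495] [0.45705702 0.15537677 0.12831898] 1.1364414697881442 0.11065495371342236
bar 173 ((475.784423828125, 301.5115661621094), (15.42345142364502, 45.22746658325195), 63.883724212646484) [0.47514814 0.30091622 0.07924656]
[[452.08484 304.54163]
 [492.6947  284.63275]
 [499.484   298.4815 ]
 [458.87415 318.39038]]
tray plane [-0.53851886 -0.55434659  0.55690613] [0.6115554  0.24370252 0.09247635]
amber 1217 rect ((558.2051391601562, -105.62625122070312), (122.72575378417969, 76.06729888916016), 84.14954376220703) len 0.1210636302289817 widths foot,cap [np.float64(0.05295144553375493), np.float64(0.024037984745871814)] foot [ 0.54899815 -0.16463195] cap [ 0.57387006 -0.04615077] ang 78.14445200720985 maxz 1.1364414697881442
green 1301 rect ((510.3853759765625, -335.59185791015625), (128.5756378173828, 79.84754943847656), 87.68514251708984) len 0.13132357343202136 widths foot,cap [np.float64(0.08081039846233398), np.float64(0.07623311489899413)] foot [ 0.51976948 -0.39812141] cap [ 0.48192972 -0.27236755] ang 106.74671792068587 maxz 1.1364414697881442
stock 1244 [ 0.39782997 -0.10124603  0.03004807] [ 0.73673227 -0.0040354   1.13644147]
beaker 555 [ 0.39782997 -0.16915204  0.03027779] [ 0.73719967 -0.10124603  1.13644147]
jar 846 [ 0.39782997 -0.24837222  0.03035592] [ 0.74442451 -0.10124603  1.13644147]
flask 713 [ 0.39782997 -0.33950087  0.03003195] [ 0.73098852 -0.10124603  1.13644147]
```

View pics/crop.png

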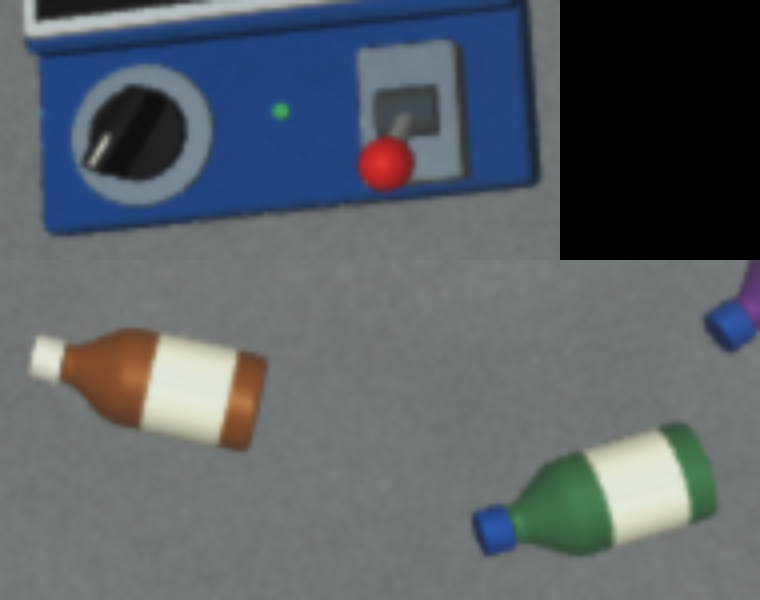

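The crop confirms the knob bar, the lever, and the amber and green bottles, each lying with its cap to the left. 

The apron rectangle measures 91 x 248 mm, which fits. Shaker origin comes out at about (0.589, 0.244) with yaw 0.117. The knob bar centre (0.476, 0.3015) and the ball (0.458, 0.160) agree with this to 2 mm. Bar angle is -26.1°, so the knob is at about 0.57 and needs about 57° clockwise. I'll move to the knob now.

Request:
{"api": "jog_arm", "payload": {"plan": [[0, 0, 0, 0, 0, 0.105, 1], [-1, -0.41, 0, 0, 0, 0, 1], [-1, -0.41, 0, 0, 0, 0, 1], [-1, -0.41, 0, 0, 0, 0, 1], [-1, -0.41, 0, 0, 0, 0, 1], [-1, -0.41, 0, 0, 0, 0, 1], [-1, -0.41, 0, 0, 0, 0, 1], [-1, -0.41, 0, 0, 0, 0, 1]]}}

```text
t: 0.9
tool_pos: [0.3289, 0.4677, 0.2307]
tool_rot: [-0.71, -3.06, 0.001]
contact_force: [-0.3, -0.6, 0.2]
opening: 0.0856
grip_force: 0.0
```

Request:
{"api": "jog_arm", "payload": {"plan": [[-1, -0.41, 0, 0, 0, 0, 1], [-1, -0.41, 0, 0, 0, 0, 1], [-1, -0.41, 0, 0, 0, 0, 1], [-1, -0.41, 0, 0, 0, 0, 1], [-1, -0.41, 0, 0, 0, 0, 1], [-1, -0.41, 0.8, 0, 0, 0, 1], [-1, -0.41, 0.8, 0, 0, 0, 1], [-1, -0.41, 0.8, 0, 0, 0, 1]]}}

```text
t: 1.7
tool_pos: [0.4436, 0.3384, 0.1823]
tool_rot: [-0.71, -3.06, 0.001]
contact_force: [-0.7, 1.0, -0.1]
opening: 0.0854
grip_force: 0.0
```

Request:
{"api": "jog_arm", "payload": {"plan": [[-1, -0.41, 0.8, 0, 0, 0, 1], [-1, -0.41, 0.8, 0, 0, 0, 1], [-0.2, -0.1, 0, 0, 0, 0, 1], [0, 0, 0, 0, 0, 0, 1]]}}

```text
t: 2.1
tool_pos: [0.4746, 0.3028, 0.1507]
tool_rot: [-0.712, -3.058, 0.001]
contact_force: [0.6, -0.6, 0.5]
opening: 0.0853
grip_force: 0.0
```

```bash
python3 - <<'E'
from h import *
z=np.load("top0.npz"); im,D=z["im"],z["D"]; P=cloud("top",D); ok=D>0
hsv=cv2.cvtColor(im,cv2.COLOR_RGB2HSV)
v,u=np.mgrid[:480,:640]
def box(a,b,c,d): return (u>=a)&(u<c)&(v>=b)&(v<d)
for n,b in(("amber",(283,235,350,275)),("green",(395,260,462,302))):
    m=(P[...,2]>.010)&box(*b)&ok
    m=cv2.morphologyEx(m.astype(np.uint8),cv2.MORPH_OPEN,np.ones((3,3)))
    c=max(cv2.findContours(m,0,1)[0],key=cv2.contourArea); m=cv2.drawContours(m*0,[c],-1,1,-1)>0
    Z=np.array([ray("top",(a,b_),.026) for a,b_ in zip(u[m],v[m])])[:,:2]
    mu=Z.mean(0); w,V=np.linalg.eigh(np.cov((Z-mu).T)); a=V[:,1]; a=a*np.sign(a[1]); s=(Z-mu)@a
    print(n,m.sum(),"len",np.ptp(s),"foot",mu+a*s.min(),"cap",mu+a*s.max(),"ang",np.degrees(np.arctan2(a[1],a[0])),"g58",mu+a*(s.min()+.058),"maxz",P[m][:,2].max())
for n,b in(("stock",(262,155,305,210)),("beaker",(312,160,352,208)),("jar",(353,160,390,202)),("flask",(394,168,434,212))):
    m=(P[...,2]>.03)&box(*b)&ok; print(n,m.sum(),P[m].min(0),P[m].max(0))
o=ctrl.get_obs(); print(o["t"],o["tool_pos"],o["tool_rot"],o["q"])
E
```

```text
amber 1197 len 0.12106603731737406 foot [ 0.54905452 -0.16464146] cap [ 0.57383031 -0.04613768] ang 78.19117071222529 g58 [ 0.56092404 -0.10786898] maxz 1.1364414697881442
green 1285 len 0.12749205592245416 foot [ 0.52000148 -0.39804711] cap [ 0.48227467 -0.27626488] ang 107.21241276478904 g58 [ 0.50283841 -0.34264468] maxz 1.1364414697881442
stock 1231 [ 0.67019983 -0.07289102  0.03004807] [ 0.73673227 -0.0040354   0.17556935]
beaker 548 [ 0.67209666 -0.16915204  0.03027779] [ 0.73719967 -0.10594084  0.09173521]
jar 838 [ 0.68359403 -0.24837222  0.03035592] [ 0.74442451 -0.1866537   0.08651712]
flask 701 [ 0.6719929  -0.33950087  0.03003195] [ 0.73098852 -0.28054817  0.11778144]
2.1 [0.47456441 0.30281485 0.15074649] [-7.12211768e-01 -3.05840218e+00  1.07308177e-03] [ 4.35615792e-01 -3.01961501e-02  1.83402936e+00  3.07786992e-04
  1.33925037e+00 -6.77665408e-01]
```

Request:
{"api": "jog_arm", "payload": {"plan": [[0, 0, 0.95, 0, 0, 0, 1], [0, 0, 0.95, 0, 0, 0, 1], [0, 0, 0.95, 0, 0, 0, 1], [0, 0, 0.95, 0, 0, 0, 0.2], [-0.05, 0, 0.95, 0, 0, 0, -0.3], [0, 0, 0, 0, 0, 0, -1], [0, 0, 0, 0, 0, 0, -1], [0, 0, 0, 0, 0, 0, -1]], "grip_force": 60}}

```text
t: 2.9
tool_pos: [0.4764, 0.3036, 0.0583]
tool_rot: [0.709, 3.059, 0.002]
contact_force: [-3.8, -4.3, 17.0]
opening: 0.0126
grip_force: 58.1
```

Request:
{"api": "jog_arm", "payload": {"plan": [[0, 0, 0, 0, 0, 0, -1], [0, 0, 0, 0, 0, 0, -1], [0, 0, 0, 0, 0, 0, -1]]}}

```text
t: 3.2
tool_pos: [0.4764, 0.3035, 0.0584]
tool_rot: [0.71, 3.059, 0.002]
contact_force: [-3.3, -0.6, 6.9]
opening: 0.013
grip_force: 59.9
```

Request:
{"api": "jog_arm", "payload": {"plan": [[0, 0, -0.05, 0, 0, 0.18, -1], [0, 0, 0, 0, 0, 0.185, -1], [0, 0, 0, 0, 0, 0.185, -1], [0, 0, 0, 0, 0, 0.185, -1], [0, 0, 0, 0, 0, 0.185, -1], [0, 0, 0, 0, 0, 0.185, -1], [0, 0, 0, 0, 0, 0.175, -1], [0, 0, 0, 0, 0, 0, -1]]}}

```text
t: 4.0
tool_pos: [0.4754, 0.3028, 0.0584]
tool_rot: [-2.1, -2.337, 0.001]
contact_force: [-3.6, -1.8, 5.3]
opening: 0.0125
grip_force: 59.7
```

Request:
{"api": "jog_arm", "payload": {"plan": [[0, 0, 0, 0, 0, 0, -0.4], [0, 0, 0, 0, 0, 0, 0.2], [0, 0, -0.5, 0, 0, 0, 1], [0, 0, -1, 0, 0, 0, 1], [0, 0, -1, 0, 0, 0, 1], [0, 0, -1, 0, 0, 0, 1], [0, 0, -1, 0, 0, 0, 1]]}}

```text
t: 4.7
tool_pos: [0.476, 0.303, 0.1491]
tool_rot: [2.096, 2.339, 0.002]
contact_force: [0.3, 0.1, 0.8]
opening: 0.0855
grip_force: 0.0
```

```bash
python3 - <<'E'
from h import *
im,D=ctrl.get_image("top"); cv2.imwrite("pics/top1.png",im[...,::-1]); P=cloud("top",D); ok=D>0
v,u=np.mgrid[:480,:640]
t=ok&(u>110)&(u<185)&(v>195)&(v<250)&(abs(P[...,2]-.09)<.025)
A=np.c_[P[t][:,:2],np.ones(t.sum())]; s=np.linalg.lstsq(A,P[t][:,2],rcond=None)[0]
yv=np.array([-np.sin(.117),np.cos(.117)]);print("slope along shaker y",s[:2]@yv,"x",s[:2]@[yv[1],-yv[0]],P[t].mean(0))
z=np.load("top0.npz");P0=cloud("top",z["D"]);t&=(z["D"]>0)&(abs(P0[...,2]-.09)<.025);s=np.linalg.lstsq(np.c_[P0[t][:,:2],np.ones(t.sum())],P0[t][:,2],rcond=None)[0];print("before",s[:2]@yv)
o=ctrl.get_obs(); print(o["t"],o["tool_pos"],o["tool_rot"],o["q"])
E
```

```text
slope along shaker y -0.0015026068505003113 x -0.0002496808435767356 [0.61379662 0.23135612 0.08652137]
before -0.09903016842885722
4.75 [0.47804979 0.30409377 0.15334099] [2.09466857 2.33718989 0.01156932] [ 4.35176881e-01 -3.02805238e-02  1.82958976e+00  7.00255129e-05
  1.33429155e+00  3.25825268e-01]
```

The tray now reads -0.0015 rad, so it is level. Next is the amber bottle, 121 mm long, foot at (0.549, -0.165), axis at 78°. I'll move above it.

Request:
{"api": "jog_arm", "payload": {"plan": [[-0.4, 0.11, -1, 0, 0, 0, 1], [-1, 0.11, 0, 0, 0, 0, 1], [-1, 0.11, 0, 0, 0, 0, 1], [-1, 0.11, 0, 0, 0, 0, 1], [-1, 0.11, 0, 0, 0, 0, 1], [-1, 0.11, 0, 0, 0, 0, 1], [-1, 0.11, 0, 0, 0, 0, 1], [-1, 0.11, 0, 0, 0, 0, 1]]}}

```text
t: 5.55
tool_pos: [0.5095, 0.1569, 0.1675]
tool_rot: [2.096, 2.339, 0.001]
contact_force: [0.2, -0.8, 0.1]
opening: 0.0856
grip_force: 0.0
```

Request:
{"api": "jog_arm", "payload": {"plan": [[-1, 0.11, 0, 0, 0, 0, 1], [-1, 0.11, 0, 0, 0, 0, 1], [-1, 0.11, 0, 0, 0, 0, 1], [-1, 0.11, 0, 0, 0, 0, 1], [-1, 0.11, 0, 0, 0, 0, 1], [-1, 0.11, 0, 0, 0, 0, 1], [-1, 0.11, 0, 0, 0, 0, 1], [-1, 0.11, 0, 0, 0, 0, 1]]}}

```text
t: 6.35
tool_pos: [0.5445, -0.0003, 0.1675]
tool_rot: [2.097, 2.339, 0.001]
contact_force: [-0.1, -0.4, 0.0]
opening: 0.0853
grip_force: 0.0
```

Request:
{"api": "jog_arm", "payload": {"plan": [[-1, 0.11, 0, 0, 0, 0, 1], [-1, 0.11, 0, 0, 0, 0, 1], [-1, 0.11, 0, 0, 0, 0.134, 1], [-0.2, 0.11, 0, 0, 0, 0.134, 1], [0, 0, 0, 0, 0, 0.134, 1], [0, 0, 0, 0, -0.148, 0, 1], [0, 0, 0, 0, -0.148, 0, 1], [0, 0, 0, 0, -0.148, 0, 1]]}}

```text
t: 7.15
tool_pos: [0.5601, -0.0628, 0.1684]
tool_rot: [2.245, 1.821, -0.398]
contact_force: [-0.2, 0.8, 0.9]
opening: 0.0853
grip_force: 0.0
```

```bash
cat >> h.py <<'E'
def st(target=None):
    o=ctrl.get_obs(); R=cv2.Rodrigues(np.array(o["tool_rot"]))[0]; np.set_printoptions(precision=4,suppress=True)
    print("t",o["t"],"pos",o["tool_pos"],"q",o["q"],"open",o["opening"],"F",o["contact_force"]); print("tool x",R[:,0],"y",R[:,1],"z",R[:,2])
    if target is not None: print("units to go",R.T@(np.array(target)-o["tool_pos"])/.02)
    return o,R
E
python3 -c "
from h import *
st([.5597,-.1144,.009])"
```

```text
t 7.15 pos [ 0.5601 -0.0628  0.1684] q [-0.0732  0.0093  1.794  -0.3557  1.396   0.2071] open 0.08533403158866282 F [-0.1812  0.8153  0.9019]
tool x [ 0.1939  0.9181 -0.3457] y [ 0.9786 -0.2056  0.0028] z [-0.0685 -0.3388 -0.9384]
units to go [0.3814 0.4871 8.3557]
```

Request:
{"api": "jog_arm", "payload": {"plan": [[0.2, 0.25, 1, 0, 0, 0, 1], [0.18, 0.24, 1, 0, 0, 0, 1], [0, 0, 1, 0, 0, 0, 1], [0, 0, 1, 0, 0, 0, 1], [0, 0, 1, 0, 0, 0, 1], [0, 0, 1, 0, 0, 0, 1], [0, 0, 1, 0, 0, 0, 1], [0, 0, 1, 0, 0, 0, 1]]}}

```text
t: 7.95
tool_pos: [0.5596, -0.1111, 0.0138]
tool_rot: [2.247, 1.825, -0.395]
contact_force: [-0.3, 0.3, 0.1]
opening: 0.0853
grip_force: 0.0
```

Request:
{"api": "jog_arm", "payload": {"plan": [[0, 0, 0.36, 0, 0, 0, 1], [0, 0, 0, 0, 0, 0, 0.2], [0, 0, 0, 0, 0, 0, -0.2], [0, 0, 0, 0, 0, 0, -0.6], [0, 0, 0, 0, 0, 0, -0.6], [0, 0, 0, 0, 0, 0, -0.6]], "grip_force": 50}}

```text
t: 8.55
tool_pos: [0.5602, -0.1131, 0.0091]
tool_rot: [2.246, 1.824, -0.393]
contact_force: [1.0, 2.4, 4.1]
opening: 0.0505
grip_force: 52.9
```

```bash
python3 -c "
from h import *
st([.5597,-.1144,.009])"
```

```text
t 8.55 pos [ 0.5602 -0.1131  0.0091] q [-0.1622  0.2134  1.8709 -0.3923  1.1029  0.231 ] open 0.050467576733663526 F [0.9696 2.4095 4.0802]
tool x [ 0.1932  0.9198 -0.3414] y [ 0.9789 -0.2045  0.0029] z [-0.0672 -0.3348 -0.9399]
units to go [-0.0618 -0.0102  0.026 ]
```

Request:
{"api": "jog_arm", "payload": {"plan": [[-0.17, 0, -0.47, 0, 0, 0, -0.6], [-0.34, 0, -0.94, 0, 0, 0, -0.6], [-0.34, 0, -0.94, 0, 0, 0, -0.6], [-0.34, 0, -0.94, 0, 0, 0, -0.6], [-0.34, 0, -0.94, 0, 0, 0, -0.6], [-0.34, 0, -0.94, 0, 0, 0, -0.6], [-0.34, 0, -0.94, 0, 0, 0, -0.6], [-0.34, 0, -0.94, 0, 0, 0, -0.6]]}}

```text
t: 9.35
tool_pos: [0.5581, -0.1129, 0.1581]
tool_rot: [2.248, 1.826, -0.397]
contact_force: [0.1, 0.1, -1.5]
opening: 0.0505
grip_force: 52.4
```

Request:
{"api": "jog_arm", "payload": {"plan": [[-0.34, 0, -0.94, 0, 0, 0, -0.6], [-0.34, 0, -0.94, 0, 0, 0, -0.6], [-0.34, 0, -0.94, 0, 0.1, 0, -0.6], [0, 0, 0, 0, 0.15, 0, -0.6], [0, 0, 0, 0, 0.15, 0, -0.6], [0, 0, 0, 0, 0.15, 0, -0.6], [0, 0, 0, 0, 0.15, 0, -0.6], [0, 0, 0, 0, 0.15, 0, -0.6]]}}

```text
t: 10.15
tool_pos: [0.5585, -0.1131, 0.2182]
tool_rot: [-2.263, -1.839, -0.369]
contact_force: [1.1, -0.5, -3.0]
opening: 0.0505
grip_force: 52.4
```

Request:
{"api": "jog_arm", "payload": {"plan": [[0, 0, 0, 0, 0.15, 0, -0.6], [0, 0, 0, 0, 0.15, 0, -0.6], [0, 0, 0, 0, 0.15, 0, -0.6], [0, 0, 0, 0, 0.15, 0, -0.6], [0, 0, 0, 0, 0.15, 0, -0.6], [0, 0, 0, 0, 0.15, 0, -0.6], [0, 0, 0, 0, 0.15, 0, -0.6], [0, 0, 0, 0, 0, 0, -0.6]]}}

```text
t: 10.95
tool_pos: [0.5572, -0.1132, 0.2137]
tool_rot: [-1.699, -1.372, -1.089]
contact_force: [-0.4, 0.1, -2.5]
opening: 0.0503
grip_force: 52.5
```

```bash
python3 -c "
from h import *
st()
im,D=ctrl.get_image('side'); cv2.imwrite('pics/side1.png',im[...,::-1])"
```

```text
t 10.95 pos [ 0.5572 -0.1132  0.2137] q [-0.7418  0.2193  1.7505  0.9486  1.8432 -0.598 ] open 0.05027427698681619 F [-0.4204  0.0784 -2.4519]
tool x [0.0916 0.4025 0.9108] y [ 0.9784 -0.2064 -0.0071] z [ 0.1851  0.8919 -0.4127]
```

View pics/side1.png

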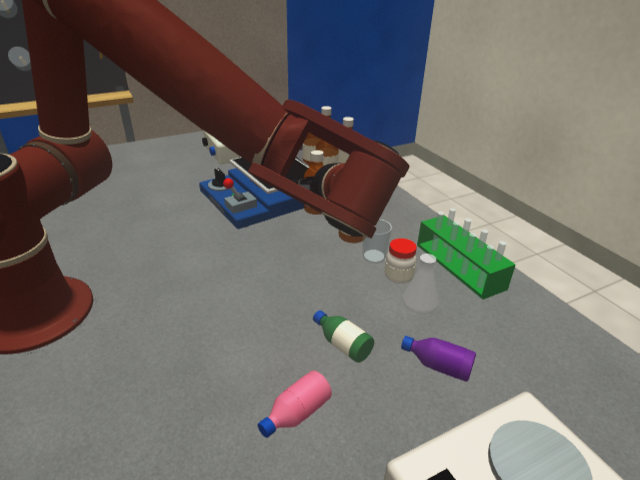

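The side view shows the amber bottle being held upright behind the wrist, around (340,220). The other items, including the green bottle at (345,335), are undisturbed.

Request:
{"api": "jog_arm", "payload": {"plan": [[0, 0, 0, 0, 0.1, 0, -0.6], [0, 0, 0, 0, 0, 0, -0.6]]}}

```text
t: 11.2
tool_pos: [0.5586, -0.1127, 0.2168]
tool_rot: [-1.639, -1.331, -1.144]
contact_force: [-0.6, -0.7, -2.7]
opening: 0.0503
grip_force: 52.6
```

```bash
python3 -c "
from h import *
st([.616,.3187,.215])
im,D=ctrl.get_image('top'); cv2.imwrite('pics/top2.png',im[...,::-1])"
```

```text
t 11.2 pos [ 0.5586 -0.1127  0.2168] q [-0.7507  0.249   1.7462  1.0015  1.8779 -0.6125] open 0.05032323497892393 F [-0.5771 -0.651  -2.7427]
tool x [0.0716 0.3362 0.9391] y [ 0.9789 -0.2045 -0.0014] z [ 0.1915  0.9193 -0.3437]
units to go [ 7.3726 -1.5997 20.4114]
```

Request:
{"api": "jog_arm", "payload": {"plan": [[0.36, -0.08, 0.7, 0, 0, 0, -0.6], [0.36, -0.08, 1, 0, 0, 0, -0.6], [0.36, -0.08, 1, 0, 0, 0, -0.6], [0.36, -0.08, 1, 0, 0, 0, -0.6], [0.36, -0.08, 1, 0, 0, 0, -0.6], [0.36, -0.08, 1, 0, 0, 0, -0.6], [0.36, -0.08, 1, 0, 0, 0, -0.6], [0.36, -0.08, 1, 0, 0, 0, -0.6]]}}

```text
t: 12.05
tool_pos: [0.5797, 0.0534, 0.2197]
tool_rot: [-1.637, -1.333, -1.146]
contact_force: [-0.6, 0.4, -2.8]
opening: 0.0506
grip_force: 52.6
```

Request:
{"api": "jog_arm", "payload": {"plan": [[0.36, -0.08, 1, 0, 0, 0, -0.6], [0.36, -0.08, 1, 0, 0, 0, -0.6], [0.36, -0.08, 1, 0, 0, 0, -0.6], [0.36, -0.08, 1, 0, 0, 0, -0.6], [0.36, -0.08, 1, 0, 0, 0, -0.6], [0.36, -0.08, 1, 0, 0, 0, -0.6], [0.36, -0.08, 1, 0, 0, 0, -0.6], [0.36, -0.08, 0.7, 0, 0, 0, -0.6]]}}

```text
t: 12.85
tool_pos: [0.6, 0.2171, 0.2209]
tool_rot: [-1.636, -1.333, -1.145]
contact_force: [1.3, 0.5, -1.8]
opening: 0.0502
grip_force: 52.5
```

```bash
python3 -c "
from h import *
st([.616,.3187,.215])"
```

```text
t 12.85 pos [0.6    0.2171 0.2209] q [-0.209   0.076   1.9353  1.2506  1.4287 -0.4189] open 0.050201753804595246 F [ 1.3332  0.5023 -1.8483]
tool x [0.0689 0.3352 0.9396] y [ 0.9793 -0.2023  0.0004] z [ 0.1902  0.9202 -0.3422]
units to go [ 1.4826 -0.2447  4.9291]
```

Request:
{"api": "jog_arm", "payload": {"plan": [[0.25, -0.05, 1, 0, 0, 0, -0.6], [0.25, -0.05, 1, 0, 0, 0, -0.6], [0.25, -0.05, 1, 0, 0, 0, -0.6], [0.25, -0.05, 1, 0, 0, 0, -0.6], [0.1, -0.05, 0.7, 0, 0, 0, -0.6], [0, 0, 0, 0, 0, 0, -0.6]]}}

```text
t: 13.45
tool_pos: [0.6148, 0.3111, 0.2089]
tool_rot: [-1.635, -1.332, -1.145]
contact_force: [0.0, 0.6, -2.3]
opening: 0.0502
grip_force: 52.5
```

```bash
python3 -c "
from h import *
st([.616,.3187,.15])
a,D=ctrl.get_image('side'); b,Db=ctrl.get_image('top'); np.savez('hold.npz',a=a,D=D,b=b,Db=Db)
A=cv2.resize(a[90:230,190:350],None,fx=2.5,fy=2.5); B=cv2.resize(b[170:330,70:230],(400,400)); o=np.zeros((400,800,3),np.uint8); o[:350,:400]=A; o[:,400:]=B
cv2.imwrite('pics/hold.png',o[...,::-1])"
```

```text
t 13.45 pos [0.6148 0.3111 0.2089] q [-0.0363  0.1301  1.9004  1.3202  1.2748 -0.3922] open 0.05023267254607606 F [ 0.0442  0.5834 -2.3223]
tool x [0.0694 0.3349 0.9397] y [ 0.9794 -0.202  -0.0003] z [ 0.1897  0.9204 -0.342 ]
units to go [-2.6343 -0.0165  1.3676]
```

View pics/hold.png

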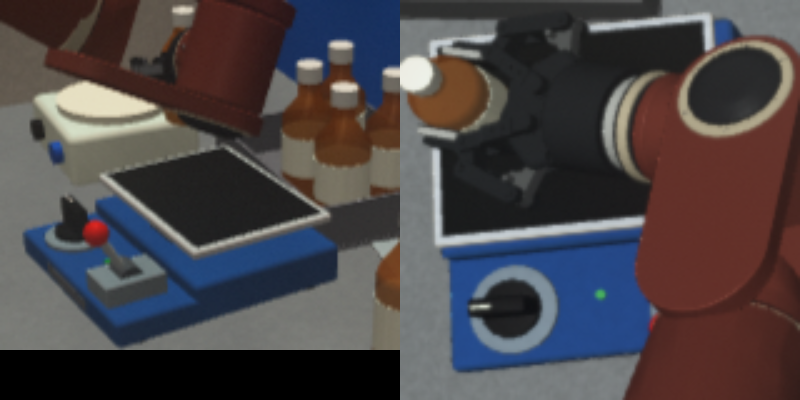

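```bash
python3 - <<'E'
from h import *
np.set_printoptions(precision=4,suppress=True)
z=np.load("hold.npz"); v,u=np.mgrid[:480,:640]
P=cloud("top",z["Db"]); ok=z["Db"]>0; h=cv2.cvtColor(z["b"],cv2.COLOR_RGB2HSV)
m=ok&(h[...,1]<60)&(h[...,2]>150)&(P[...,2]>.255)&(P[...,2]<.30)&(u<110)&(v>180)&(v<220)
print("cap",m.sum(),P[m].mean(0),P[m].min(0),P[m].max(0))
a=z["a"];Q=cloud("side",z["D"]); h=cv2.cvtColor(a,cv2.COLOR_RGB2HSV); ok=z["D"]>0
r=ok&((h[...,0]<12)|(h[...,0]>170))&(h[...,1]>100)&(Q[...,2]>.1)&(Q[...,0]>.35)&(Q[...,1]<.28)&(Q[...,1]>-.2)&(v<160)
q=Q[r]; 
for x0 in np.arange(.4,.72,.04):
  for y0 in np.arange(0,.24,.06):
    k=(q[:,0]>x0)&(q[:,0]<x0+.04)&(q[:,1]>y0)&(q[:,1]<y0+.06)
    if k.sum()>5: print(f"{x0:.2f} {y0:.2f} n{k.sum()} zmin {np.percentile(q[k,2],2):.3f}")
E
```

```text
cap 162 [0.6124 0.2916 0.2781] [0.6007 0.2799 0.2743] [0.625  0.3033 0.2815]
0.40 0.00 n1219 zmin 0.321
0.44 0.00 n969 zmin 0.301
0.44 0.06 n16 zmin 0.414
0.48 0.00 n464 zmin 0.280
0.48 0.06 n29 zmin 0.282
0.52 0.00 n1144 zmin 0.268
0.52 0.06 n94 zmin 0.296
0.52 0.12 n25 zmin 0.243
0.56 0.00 n640 zmin 0.261
0.60 0.00 n35 zmin 0.323
```

Request:
{"api": "jog_arm", "payload": {"plan": [[-0.9, 0, 0.46, 0, 0, 0, -0.6], [-0.9, 0, 0.46, 0, 0, 0, -0.6], [-0.65, 0, 0.38, 0, 0, 0, -0.6], [-0.2, 0, 0.08, 0, 0, 0, -0.6], [-0.1, 0, 0.035, 0, 0, 0, -0.6], [0, 0, 0, 0, 0, 0, -0.6]]}}

```text
t: 14.15
tool_pos: [0.6181, 0.3164, 0.1482]
tool_rot: [-1.638, -1.33, -1.148]
contact_force: [-0.6, -0.3, -2.6]
opening: 0.0507
grip_force: 52.6
```

```bash
python3 -c "
from h import *
st([.616,.3187,.1397])"
```

```text
t 14.15 pos [0.6181 0.3164 0.1482] q [-0.0265  0.2362  1.903   1.3612  1.2387 -0.5018] open 0.05069925308619504 F [-0.5726 -0.2734 -2.6227]
tool x [0.0696 0.3341 0.94  ] y [ 0.9787 -0.2055  0.0005] z [ 0.1933  0.9199 -0.3413]
units to go [-0.369  -0.1254  0.2331]
```

Foot is about 8 mm above the tray. I'll creep down in 2 mm rows and watch the force.

Request:
{"api": "jog_arm", "payload": {"plan": [[-0.1, 0, 0.035, 0, 0, 0, -0.6], [-0.1, 0, 0.035, 0, 0, 0, -0.6], [0, 0, 0, 0, 0, 0, -0.6]]}}

```text
t: 14.45
tool_pos: [0.6176, 0.3166, 0.1436]
tool_rot: [-1.638, -1.33, -1.147]
contact_force: [-0.3, 0.3, -1.9]
opening: 0.0505
grip_force: 52.6
```

Request:
{"api": "jog_arm", "payload": {"plan": [[-0.1, 0, 0.035, 0, 0, 0, -0.6], [0, 0, 0, 0, 0, 0, -0.6]]}}

```text
t: 14.65
tool_pos: [0.6175, 0.3166, 0.1411]
tool_rot: [-1.638, -1.33, -1.147]
contact_force: [0.2, -0.1, -2.6]
opening: 0.0503
grip_force: 52.6
```

Request:
{"api": "jog_arm", "payload": {"plan": [[-0.06, 0, 0.02, 0, 0, 0, -0.6], [0, 0, 0, 0, 0, 0, -0.6]]}}

```text
t: 14.85
tool_pos: [0.6175, 0.3165, 0.1399]
tool_rot: [-1.638, -1.33, -1.147]
contact_force: [0.2, -0.4, -3.1]
opening: 0.0501
grip_force: 52.6
```

Request:
{"api": "jog_arm", "payload": {"plan": [[-0.05, 0, 0.018, 0, 0, 0, -0.6], [0, 0, 0, 0, 0, 0, -0.6]]}}

```text
t: 15.05
tool_pos: [0.6175, 0.3165, 0.1388]
tool_rot: [-1.638, -1.33, -1.147]
contact_force: [-0.5, 1.0, -1.1]
opening: 0.0503
grip_force: 52.6
```

Request:
{"api": "jog_arm", "payload": {"plan": [[-0.05, 0, 0.018, 0, 0, 0, -0.6], [0, 0, 0, 0, 0, 0, -0.6]]}}

```text
t: 15.25
tool_pos: [0.6175, 0.3165, 0.1378]
tool_rot: [-1.638, -1.33, -1.147]
contact_force: [0.9, -0.2, -2.1]
opening: 0.0501
grip_force: 52.6
```

Request:
{"api": "jog_arm", "payload": {"plan": [[-0.05, 0, 0.018, 0, 0, 0, -0.6], [0, 0, 0, 0, 0, 0, -0.6]]}}

```text
t: 15.45
tool_pos: [0.6176, 0.3165, 0.1367]
tool_rot: [-1.638, -1.33, -1.147]
contact_force: [0.4, -0.3, -3.0]
opening: 0.0504
grip_force: 52.6
```

Request:
{"api": "jog_arm", "payload": {"plan": [[-0.05, 0, 0.018, 0, 0, 0, -0.6], [0, 0, 0, 0, 0, 0, -0.6]]}}

```text
t: 15.65
tool_pos: [0.6178, 0.3167, 0.1367]
tool_rot: [-1.636, -1.33, -1.148]
contact_force: [-2.0, -0.1, 0.7]
opening: 0.0503
grip_force: 52.9
```

Request:
{"api": "jog_arm", "payload": {"plan": [[-0.05, 0, 0.018, 0, 0, 0, -0.6], [0, 0, 0, 0, 0, 0, -0.6]]}}

```text
t: 15.85
tool_pos: [0.618, 0.3168, 0.1367]
tool_rot: [-1.634, -1.33, -1.149]
contact_force: [-3.4, -1.3, 5.8]
opening: 0.0506
grip_force: 53.1
```

```bash
cat > cap.py <<'E'
from h import *
import sys
st(); b,D=ctrl.get_image('top'); np.save('cap.npy',b); P=cloud("top",D); h=cv2.cvtColor(b,cv2.COLOR_RGB2HSV); v,u=np.mgrid[:480,:640]
white=(h[...,1]<60)&(h[...,2]>150); blue=(h[...,0]>100)&(h[...,0]<125)&(h[...,1]>120)
for n,c in(("amber",white),("green",blue)):
    m=(D>0)&c&(P[...,2]>.18)&(P[...,2]<.30)&(abs(P[...,0]-.62)<.08)&(abs(P[...,1]-.25)<.13)
    if m.sum()>20: q=P[m]; q=q[q[:,2]>np.percentile(q[:,2],90)-.006]; print(n,"cap",len(q),q.min(0),q.max(0),q.mean(0))
E
python3 cap.py
```

```text
t 15.85 pos [0.618  0.3168 0.1367] q [-0.0263  0.2584  1.9024  1.3703  1.2366 -0.5259] open 0.05060858332568304 F [-3.3551 -1.2827  5.831 ]
tool x [0.068  0.3319 0.9409] y [ 0.979  -0.2039  0.0011] z [ 0.1922  0.921  -0.3388]
amber cap 81 [0.5606 0.1404 0.2298] [0.6048 0.1546 0.24  ] [0.5815 0.1488 0.2346]
```

Contact felt at TCP z 0.1367. I'll release and back out along the tool axis.

Request:
{"api": "jog_arm", "payload": {"plan": [[0.05, 0, -0.02, 0, 0, 0, -0.6], [0, 0, 0, 0, 0, 0, 0.25], [0, 0, 0, 0, 0, 0, 0.5], [0, 0, 0, 0, 0, 0, 1], [0, 0, 0, 0, 0, 0, 1], [0, 0, -0.3, 0, 0, 0, 1], [0, 0, -0.6, 0, 0, 0, 1], [0, 0, -1, 0, 0, 0, 1]]}}

```text
t: 16.7
tool_pos: [0.6096, 0.2811, 0.1488]
tool_rot: [-1.637, -1.33, -1.146]
contact_force: [0.2, -0.1, -0.1]
opening: 0.0854
grip_force: 0.0
```

Request:
{"api": "jog_arm", "payload": {"plan": [[0, 0, -1, 0, 0, 0, 1], [0, 0, -1, 0, 0, 0, 1], [0, 0, -1, 0, 0, 0, 1], [0, 0, -1, 0, 0, 0, 1], [0, 0, -1, 0, 0, 0, 1], [0, 0, -1, 0, 0, 0, 1], [0, 0, -1, 0, 0, 0, 1], [0, 0, -1, 0, 0, 0, 1]]}}

```text
t: 17.5
tool_pos: [0.5791, 0.1328, 0.2041]
tool_rot: [-1.638, -1.33, -1.148]
contact_force: [0.7, -0.0, 0.2]
opening: 0.0855
grip_force: 0.0
```

```bash
python3 cap.py
```

```text
t 17.5 pos [0.5791 0.1328 0.2041] q [-0.3703  0.0826  1.9616  1.1876  1.5505 -0.4986] open 0.0855422750671894 F [ 0.692  -0.0327  0.2434]
tool x [0.0701 0.3347 0.9397] y [ 0.9786 -0.2058  0.0003] z [ 0.1935  0.9196 -0.3419]
amber cap 139 [0.6032 0.2858 0.2026] [0.6257 0.3084 0.211 ] [0.6145 0.2973 0.2062]
```

Amber is standing: its cap is at (0.6145, 0.297, 0.206), which matches 87+120 mm. Now I'll go back for the green bottle, first tilting the tool down again and then travelling.

Request:
{"api": "jog_arm", "payload": {"plan": [[0, 0, -0.5, 0, -0.18, 0, 1], [0, 0, 0, 0, -0.18, 0, 1], [0, 0, 0, 0, -0.18, 0, 1], [0, 0, 0, 0, -0.18, 0, 1], [0, 0, 0, 0, -0.18, 0, 1], [0, 0, 0, 0, -0.18, 0, 1], [0, 0, 0, 0, -0.18, 0, 1], [0, 0, 0, 0, -0.18, 0, 1]]}}

```text
t: 18.35
tool_pos: [0.5778, 0.1245, 0.2086]
tool_rot: [-2.398, -1.945, -0.106]
contact_force: [-0.1, -0.7, -0.7]
opening: 0.0852
grip_force: 0.0
```

Request:
{"api": "jog_arm", "payload": {"plan": [[0, 0, 0, 0, -0.18, 0, 1], [0, 0, 0, 0, -0.18, 0, 1], [0, 0, 0, 0, -0.18, 0, 1], [-0.97, 0.02, 0.35, 0, 0, 0, 1], [-0.97, 0.02, 0.35, 0, 0, 0, 1], [-0.97, 0.02, 0.35, 0, 0, 0, 1], [-0.97, 0.02, 0.35, 0, 0, 0, 1], [-0.97, 0.02, 0.35, 0, 0, 0, 1]]}}

```text
t: 19.15
tool_pos: [0.5578, 0.0227, 0.2056]
tool_rot: [2.258, 1.833, -0.38]
contact_force: [1.0, 0.3, 0.5]
opening: 0.0852
grip_force: 0.0
```

Request:
{"api": "jog_arm", "payload": {"plan": [[-0.97, 0.02, 0.35, 0, 0, 0, 1], [-0.97, 0.02, 0.35, 0, 0, 0, 1], [-0.97, 0.02, 0.35, 0, 0, 0, 1], [-0.97, 0.02, 0.35, 0, 0, 0, 1], [-0.97, 0.02, 0.35, 0, 0, 0, 1], [-0.97, 0.02, 0.35, 0, 0, 0, 1], [-0.97, 0.02, 0.35, 0, 0, 0, 1], [-0.97, 0.02, 0.35, 0, 0, 0, 1]]}}

```text
t: 19.95
tool_pos: [0.5269, -0.1394, 0.2034]
tool_rot: [2.258, 1.832, -0.379]
contact_force: [0.4, 0.3, -0.3]
opening: 0.0848
grip_force: 0.0
```

```bash
python3 -c "
from h import *
st([.494,-.314,.18])"
```

```text
t 19.95 pos [ 0.5269 -0.1394  0.2034] q [-0.2273 -0.1006  1.8365 -0.3373  1.4085  0.0357] open 0.0848473573561809 F [ 0.4259  0.2709 -0.2988]
tool x [ 0.1947  0.9249 -0.3266] y [ 0.9785 -0.2061 -0.0002] z [-0.0675 -0.3196 -0.9452]
units to go [-8.0127  0.1877  4.0073]
```

Request:
{"api": "jog_arm", "payload": {"plan": [[-1, 0.02, 0.5, 0, 0, 0, 1], [-1, 0.02, 0.5, 0, 0, 0, 1], [-1, 0.02, 0.5, 0, 0, 0, 1], [-1, 0.02, 0.5, 0, 0, 0, 1], [-1, 0.02, 0.5, 0, 0, 0, 1], [-1, 0.02, 0.5, 0, 0, 0, 1], [-1, 0.02, 0.5, 0, 0, 0, 1], [-0.6, 0.02, 0.3, 0, 0, 0, 1]]}}

```text
t: 20.75
tool_pos: [0.4952, -0.3053, 0.181]
tool_rot: [2.259, 1.831, -0.38]
contact_force: [0.0, -0.0, -0.1]
opening: 0.0856
grip_force: 0.0
```

Request:
{"api": "jog_arm", "payload": {"plan": [[0, 0, 0, -0.055, 0, -0.151, 1], [0, 0, 0, -0.055, 0, -0.151, 1], [0, 0, 0, -0.055, 0, -0.151, 1], [0, 0, 0, -0.055, 0, -0.151, 1], [0, 0, 0, 0, -0.02, 0, 1], [0, 0, 0, 0, 0, 0, 1]]}}

```text
t: 21.35
tool_pos: [0.4958, -0.3037, 0.1811]
tool_rot: [1.693, 2.281, -0.291]
contact_force: [0.5, -0.3, 0.0]
opening: 0.0856
grip_force: 0.0
```

```bash
python3 -c "
from h import *
st([.5031,-.3436,.009])"
```

```text
t 21.35 pos [ 0.4958 -0.3037  0.1811] q [-0.5732 -0.1703  1.9406 -0.2442  1.1063 -0.7865] open 0.08559022709932802 F [ 0.5404 -0.3377  0.0145]
tool x [-0.2707  0.8992 -0.3436] y [0.9567 0.2911 0.0081] z [ 0.1073 -0.3265 -0.9391]
units to go [ 1.0624 -0.3031  8.7724]
```

Request:
{"api": "jog_arm", "payload": {"plan": [[0.53, -0.15, 1, 0, 0, 0, 1], [0.53, -0.15, 1, 0, 0, 0, 1], [0, 0, 1, 0, 0, 0, 1], [0, 0, 1, 0, 0, 0, 1], [0, 0, 1, 0, 0, 0, 1], [0, 0, 1, 0, 0, 0, 1], [0, 0, 1, 0, 0, 0, 1], [0, 0, 1, 0, 0, 0, 1]]}}

```text
t: 22.15
tool_pos: [0.5025, -0.3389, 0.0228]
tool_rot: [1.691, 2.282, -0.29]
contact_force: [-0.0, -0.7, 1.0]
opening: 0.0857
grip_force: 0.0
```

Request:
{"api": "jog_arm", "payload": {"plan": [[0, 0, 0.77, 0, 0, 0, 1], [0, 0, 0, 0, 0, 0, 0.2], [0, 0, 0, 0, 0, 0, -0.2], [0, 0, 0, 0, 0, 0, -0.6], [0, 0, 0, 0, 0, 0, -0.6], [0, 0, 0, 0, 0, 0, -0.6]], "grip_force": 50}}

```text
t: 22.75
tool_pos: [0.5042, -0.3439, 0.0102]
tool_rot: [1.689, 2.282, -0.29]
contact_force: [-2.0, 1.7, 1.9]
opening: 0.0507
grip_force: 53.2
```

```bash
python3 -c "
from h import *
st([.5031,-.3436,.009])"
```

```text
t 22.75 pos [ 0.5042 -0.3439  0.0102] q [-0.6284  0.1221  1.974  -0.2898  0.7763 -0.7451] open 0.05069454787901952 F [-1.9726  1.7375  1.8734]
tool x [-0.273   0.8982 -0.3446] y [0.9558 0.2939 0.009 ] z [ 0.1093 -0.3269 -0.9387]
units to go [ 0.0487 -0.0506  0.047 ]
```

Request:
{"api": "jog_arm", "payload": {"plan": [[-0.17, 0, -0.47, 0, 0, 0, -0.6], [-0.34, 0, -0.94, 0, 0, 0, -0.6], [-0.34, 0, -0.94, 0, 0, 0, -0.6], [-0.34, 0, -0.94, 0, 0, 0, -0.6], [-0.34, 0, -0.94, 0, 0, 0, -0.6], [-0.34, 0, -0.94, 0, 0, 0, -0.6], [-0.34, 0, -0.94, 0, 0, 0, -0.6], [-0.34, 0, -0.94, 0, 0, 0, -0.6]]}}

```text
t: 23.55
tool_pos: [0.502, -0.3434, 0.1604]
tool_rot: [1.69, 2.283, -0.29]
contact_force: [-0.6, 0.3, -2.2]
opening: 0.0507
grip_force: 52.8
```

Request:
{"api": "jog_arm", "payload": {"plan": [[-0.34, 0, -0.94, 0, 0, 0, -0.6], [-0.34, 0, -0.94, 0, 0, 0, -0.6], [-0.34, 0, -0.94, 0, 0.1, 0, -0.6], [0, 0, 0, 0, 0.15, 0, -0.6], [0, 0, 0, 0, 0.15, 0, -0.6], [0, 0, 0, 0, 0.15, 0, -0.6], [0, 0, 0, 0, 0.15, 0, -0.6], [0, 0, 0, 0, 0.15, 0, -0.6]]}}

```text
t: 24.35
tool_pos: [0.5019, -0.344, 0.2205]
tool_rot: [-1.707, -2.315, -0.286]
contact_force: [-0.8, 0.6, -2.3]
opening: 0.0506
grip_force: 52.8
```

Request:
{"api": "jog_arm", "payload": {"plan": [[0, 0, 0, 0, 0.15, 0, -0.6], [0, 0, 0, 0, 0.15, 0, -0.6], [0, 0, 0, 0, 0.15, 0, -0.6], [0, 0, 0, 0, 0.15, 0, -0.6], [0, 0, 0, 0, 0.15, 0, -0.6], [0, 0, 0, 0, 0.15, 0, -0.6], [0, 0, 0, 0, 0.15, 0, -0.6], [0, 0, 0, 0, 0.1, 0, -0.6]]}}

```text
t: 25.15
tool_pos: [0.5017, -0.3441, 0.2181]
tool_rot: [-1.194, -1.623, -0.846]
contact_force: [-0.3, -0.5, -2.5]
opening: 0.0504
grip_force: 52.9
```

```bash
python3 -c "
from h import *
st([.6283,.205,.215])"
```

```text
t 25.15 pos [ 0.5017 -0.3441  0.2181] q [-0.8899  0.6733  1.1733  0.5601  2.4122 -1.0036] open 0.05037295421569255 F [-0.2841 -0.4548 -2.5395]
tool x [-0.1061  0.3233  0.9403] y [0.9561 0.2931 0.0071] z [-0.2733  0.8997 -0.3402]
units to go [ 8.061  14.1    23.0247]
```

Request:
{"api": "jog_arm", "payload": {"plan": [[0, 0, 0, -0.121, 0, 0.044, -0.6], [0, 0, 0, -0.121, 0, 0.044, -0.6], [0, 0, 0, -0.121, 0, 0.044, -0.6], [0, 0, 0, -0.121, 0, 0.044, -0.6], [0, 0, 0, -0.121, 0, 0.044, -0.6], [0, 0, 0, 0, 0, 0, -0.6]]}}

```text
t: 25.75
tool_pos: [0.5003, -0.344, 0.2194]
tool_rot: [-1.638, -1.333, -1.156]
contact_force: [-0.8, -0.3, -1.6]
opening: 0.05
grip_force: 52.9
```

```bash
python3 -c "
from h import *
st([.6284,.2126,.215])"
```

```text
t 25.75 pos [ 0.5003 -0.344   0.2194] q [-1.0328  0.4972  1.422   0.8572  2.1296 -0.7217] open 0.05000833677138405 F [-0.7565 -0.3318 -1.6418]
tool x [0.0641 0.3347 0.9402] y [ 0.9781 -0.208   0.0073] z [ 0.1981  0.9191 -0.3407]
units to go [ 9.5165  0.4735 26.9195]
```

Request:
{"api": "jog_arm", "payload": {"plan": [[0.35, 0.02, 0.7, 0, 0, 0, -0.6], [0.35, 0.02, 1, 0, 0, 0, -0.6], [0.35, 0.02, 1, 0, 0, 0, -0.6], [0.35, 0.02, 1, 0, 0, 0, -0.6], [0.35, 0.02, 1, 0, 0, 0, -0.6], [0.35, 0.02, 1, 0, 0, 0, -0.6], [0.35, 0.02, 1, 0, 0, 0, -0.6], [0.35, 0.02, 1, 0, 0, 0, -0.6]]}}

```text
t: 26.55
tool_pos: [0.5394, -0.1818, 0.2196]
tool_rot: [-1.634, -1.337, -1.154]
contact_force: [0.2, 0.6, -1.5]
opening: 0.0507
grip_force: 53.0
```

Request:
{"api": "jog_arm", "payload": {"plan": [[0.35, 0.02, 1, 0, 0, 0, -0.6], [0.35, 0.02, 1, 0, 0, 0, -0.6], [0.35, 0.02, 1, 0, 0, 0, -0.6], [0.35, 0.02, 1, 0, 0, 0, -0.6], [0.35, 0.02, 1, 0, 0, 0, -0.6], [0.35, 0.02, 1, 0, 0, 0, -0.6], [0.35, 0.02, 1, 0, 0, 0, -0.6], [0.35, 0.02, 1, 0, 0, 0, -0.6]]}}

```text
t: 27.35
tool_pos: [0.5769, -0.017, 0.2178]
tool_rot: [-1.635, -1.334, -1.155]
contact_force: [0.4, 0.5, -1.8]
opening: 0.0502
grip_force: 53.0
```

Request:
{"api": "jog_arm", "payload": {"plan": [[0.35, 0.02, 1, 0, 0, 0, -0.6], [0.35, 0.02, 1, 0, 0, 0, -0.6], [0.35, 0.02, 1, 0, 0, 0, -0.6], [0.35, 0.02, 1, 0, 0, 0, -0.6], [0.35, 0.02, 1, 0, 0, 0, -0.6], [0.35, 0.02, 1, 0, 0, 0, -0.6], [0.35, 0.02, 0.5, 0, 0, 0, -0.6], [0, 0, 0, 0, 0, 0, -0.6]]}}

```text
t: 28.15
tool_pos: [0.6078, 0.1183, 0.2202]
tool_rot: [-1.633, -1.336, -1.155]
contact_force: [0.8, -0.5, -1.9]
opening: 0.0504
grip_force: 52.9
```

```bash
python3 -c "
from h import *
st([.6284,.2126,.16])"; python3 cap.py | tail -2
```

```text
t 28.15 pos [0.6078 0.1183 0.2202] q [-0.3762  0.1277  1.8819  1.1872  1.5689 -0.477 ] open 0.050376142182294976 F [ 0.8317 -0.4993 -1.8646]
tool x [0.0614 0.3341 0.9405] y [ 0.979  -0.2037  0.0085] z [ 0.1944  0.9203 -0.3396]
units to go [-1.1947  0.0245  5.5602]
tool x [0.0614 0.3341 0.9405] y [ 0.979  -0.2037  0.0085] z [ 0.1944  0.9203 -0.3396]
amber cap 143 [0.5782 0.1204 0.2028] [0.6255 0.3087 0.2323] [0.6141 0.296  0.2064]
```

Request:
{"api": "jog_arm", "payload": {"plan": [[-0.1, 0, 0.93, 0, 0, 0, -0.6], [-0.2, 0, 0.93, 0, 0, 0, -0.6], [-0.2, 0, 0.93, 0, 0, 0, -0.6], [-0.2, 0, 0.93, 0, 0, 0, -0.6], [-0.25, 0, 0.93, 0, 0, 0, -0.6], [-0.25, 0, 0.8, 0, 0, 0, -0.6], [0, 0, 0, 0, 0, 0, -0.6]]}}

```text
t: 28.9
tool_pos: [0.6266, 0.2108, 0.1577]
tool_rot: [-1.634, -1.333, -1.151]
contact_force: [-0.4, 1.0, -2.4]
opening: 0.0503
grip_force: 52.9
```

```bash
python3 -c "
from h import *
st([.6284,.2126,.147])"; python3 cap.py | tail -2
```

```text
t 28.9 pos [0.6266 0.2108 0.1577] q [-0.2104  0.2354  1.8843  1.2696  1.3956 -0.5273] open 0.05027964092168234 F [-0.3929  0.9787 -2.3738]
tool x [0.0654 0.3338 0.9404] y [ 0.9791 -0.2035  0.0041] z [ 0.1927  0.9204 -0.3402]
units to go [-0.4685  0.0673  0.2807]
amber cap 139 [0.6027 0.2863 0.2023] [0.6258 0.3082 0.2105] [0.6144 0.2973 0.206 ]
green cap 156 [0.6107 0.1814 0.2245] [0.6355 0.2046 0.232 ] [0.6229 0.1925 0.2282]
```

Request:
{"api": "jog_arm", "payload": {"plan": [[-0.3, 0, 0.11, 0, 0, 0, -0.6], [-0.25, 0, 0.09, 0, 0, 0, -0.6], [-0.15, 0, 0.05, 0, 0, 0, -0.6], [-0.1, 0, 0.035, 0, 0, 0, -0.6], [0, 0, 0, 0, 0, 0, -0.6]]}}

```text
t: 29.45
tool_pos: [0.628, 0.2086, 0.1428]
tool_rot: [-1.636, -1.334, -1.155]
contact_force: [-0.8, 0.4, -1.6]
opening: 0.05
grip_force: 52.9
```

Request:
{"api": "jog_arm", "payload": {"plan": [[-0.07, 0, 0.025, 0, 0, 0, -0.6], [0, 0, 0, 0, 0, 0, -0.6]]}}

```text
t: 29.65
tool_pos: [0.6281, 0.2088, 0.1416]
tool_rot: [-1.635, -1.334, -1.156]
contact_force: [-1.0, 0.2, -1.4]
opening: 0.05
grip_force: 52.9
```

Request:
{"api": "jog_arm", "payload": {"plan": [[-0.05, 0, 0.018, 0, 0, 0, -0.6], [0, 0, 0, 0, 0, 0, -0.6]]}}

```text
t: 29.85
tool_pos: [0.6281, 0.2088, 0.1406]
tool_rot: [-1.635, -1.334, -1.156]
contact_force: [0.7, 0.6, -1.8]
opening: 0.0504
grip_force: 52.9
```

Request:
{"api": "jog_arm", "payload": {"plan": [[-0.05, 0, 0.018, 0, 0, 0, -0.6], [0, 0, 0, 0, 0, 0, -0.6]]}}

```text
t: 30.05
tool_pos: [0.628, 0.2088, 0.1394]
tool_rot: [-1.635, -1.334, -1.155]
contact_force: [0.2, 0.2, -1.9]
opening: 0.0501
grip_force: 52.9
```

Request:
{"api": "jog_arm", "payload": {"plan": [[-0.05, 0, 0.018, 0, 0, 0, -0.6], [0, 0, 0, 0, 0, 0, -0.6]]}}

```text
t: 30.25
tool_pos: [0.628, 0.2088, 0.1383]
tool_rot: [-1.635, -1.334, -1.155]
contact_force: [0.1, -0.3, -1.6]
opening: 0.0504
grip_force: 52.9
```

Request:
{"api": "jog_arm", "payload": {"plan": [[-0.05, 0, 0.018, 0, 0, 0, -0.6], [0, 0, 0, 0, 0, 0, -0.6]]}}

```text
t: 30.45
tool_pos: [0.628, 0.2088, 0.1372]
tool_rot: [-1.635, -1.334, -1.155]
contact_force: [0.1, 0.0, -1.7]
opening: 0.0505
grip_force: 52.9
```

Request:
{"api": "jog_arm", "payload": {"plan": [[-0.05, 0, 0.018, 0, 0, 0, -0.6], [0, 0, 0, 0, 0, 0, -0.6]]}}

```text
t: 30.65
tool_pos: [0.628, 0.2088, 0.1362]
tool_rot: [-1.635, -1.334, -1.155]
contact_force: [0.1, -0.4, -1.6]
opening: 0.0504
grip_force: 52.9
```

Request:
{"api": "jog_arm", "payload": {"plan": [[-0.05, 0, 0.018, 0, 0, 0, -0.6], [0, 0, 0, 0, 0, 0, -0.6]]}}

```text
t: 30.85
tool_pos: [0.6281, 0.2088, 0.1352]
tool_rot: [-1.635, -1.334, -1.155]
contact_force: [-0.4, 0.4, -1.4]
opening: 0.0503
grip_force: 52.9
```

Request:
{"api": "jog_arm", "payload": {"plan": [[-0.05, 0, 0.018, 0, 0, 0, -0.6], [0, 0, 0, 0, 0, 0, -0.6]]}}

```text
t: 31.05
tool_pos: [0.6282, 0.2089, 0.1351]
tool_rot: [-1.633, -1.334, -1.156]
contact_force: [-1.5, -0.1, 3.2]
opening: 0.0503
grip_force: 53.2
```

Contact. I'll release and back out.

Request:
{"api": "jog_arm", "payload": {"plan": [[0, 0, 0, 0, 0, 0, -0.3], [0, 0, 0, 0, 0, 0, 0.25], [0, 0, 0, 0, 0, 0, 0.5], [0, 0, 0, 0, 0, 0, 1], [0, 0, 0, 0, 0, 0, 1], [0, 0, -0.3, 0, 0, 0, 1], [0, 0, -0.6, 0, 0, 0, 1], [0, 0, -1, 0, 0, 0, 1]]}}

```text
t: 31.85
tool_pos: [0.62, 0.1735, 0.147]
tool_rot: [-1.634, -1.334, -1.154]
contact_force: [0.0, 0.4, -0.6]
opening: 0.0851
grip_force: 0.0
```

Request:
{"api": "jog_arm", "payload": {"plan": [[0, 0, -1, 0, 0, 0, 1], [0, 0, -1, 0, 0, 0, 1], [0, 0, -1, 0, 0, 0, 1], [0, 0, -1, 0, 0, 0, 1], [0, 0, -1, 0, 0, 0, 1], [0, 0, -1, 0, 0, 0, 1], [0, 0, -1, 0, 0, 0, 1], [0, 0, -0.8, 0, 0, 0, 1]]}}

```text
t: 32.65
tool_pos: [0.5899, 0.0285, 0.2009]
tool_rot: [-1.636, -1.334, -1.157]
contact_force: [0.7, 0.1, -0.4]
opening: 0.0856
grip_force: 0.0
```

```bash
python3 cap.py
```

```text
t 32.65 pos [0.5899 0.0285 0.2009] q [-0.5317  0.1798  1.861   1.1153  1.6808 -0.5613] open 0.0856410455680016 F [ 0.7451  0.1479 -0.3937]
tool x [0.0624 0.3345 0.9403] y [ 0.9783 -0.207   0.0087] z [ 0.1976  0.9194 -0.3402]
amber cap 138 [0.6032 0.2859 0.2024] [0.6257 0.3094 0.2097] [0.6143 0.2972 0.2062]
green cap 144 [0.6135 0.1796 0.2021] [0.6382 0.202  0.2111] [0.6256 0.1908 0.2059]
```

Both caps read 0.206 m high, over the tray, so both bottles are standing. Next is the lever: tool vertical, fingers shut, then around to the robot side of the ball.

Request:
{"api": "jog_arm", "payload": {"plan": [[0, 0, 0, 0, -0.18, 0, 0.4], [0, 0, 0, 0, -0.18, 0, 0], [0, 0, 0, 0, -0.18, 0, -1], [0, 0, 0, 0, -0.18, 0, -1], [0, 0, 0, 0, -0.18, 0, -1], [0, 0, 0, 0, -0.18, 0, -1], [0, 0, 0, 0, -0.18, 0, -1], [0, 0, 0, 0, -0.18, 0, -1]]}}

```text
t: 33.5
tool_pos: [0.5903, 0.0302, 0.2015]
tool_rot: [-2.401, -1.948, -0.116]
contact_force: [-0.2, -0.1, -0.6]
opening: 0.0001
grip_force: 0.0
```

Request:
{"api": "jog_arm", "payload": {"plan": [[0, 0, 0, 0, -0.116, 0, -1], [0, 0, 0, 0, 0, -0.138, -1], [0, 0, 0, 0, 0, -0.138, -1], [0, 0, 0, 0, 0, -0.138, -1], [0.5, -0.9, 0, 0, 0, 0, -1], [0.8, -0.9, 0, 0, 0, 0, -1], [0.8, -0.9, 0, 0, 0, 0, -1], [0.8, -0.9, 0, 0, 0, 0, -1]]}}

```text
t: 34.3
tool_pos: [0.5106, 0.0799, 0.1992]
tool_rot: [2.084, 2.344, 0.009]
contact_force: [0.3, 0.3, 0.0]
opening: -0.0002
grip_force: 0.0
```

Request:
{"api": "jog_arm", "payload": {"plan": [[0.8, -0.9, 0, 0, 0, 0, -1], [0.8, -0.9, 0, 0, 0, 0, -1], [0.8, -0.9, 0, 0, 0, 0, -1], [0.8, -0.9, 0, 0, 0, 0, -1], [0.8, -0.9, 0, 0, 0, 0, -1], [0, 0, 0, 0, 0, 0, -1]]}}

```text
t: 34.9
tool_pos: [0.4112, 0.1495, 0.1984]
tool_rot: [2.081, 2.347, 0.009]
contact_force: [-0.4, -0.0, 0.4]
opening: -0.0001
grip_force: 0.0
```

```bash
python3 -c "
from h import *
st([.413,.155,.092])"
```

```text
t 34.9 pos [0.4112 0.1495 0.1984] q [ 0.1785 -0.4087  2.0716 -0.0003  1.4712  0.0582] open -0.00011189501150691192 F [-0.4432 -0.0497  0.4199]
tool x [-0.12    0.9928  0.0001] y [0.9927 0.12   0.0076] z [ 0.0075  0.001  -1.    ]
units to go [0.2616 0.0844 5.3217]
```

Request:
{"api": "jog_arm", "payload": {"plan": [[0.26, 0, 0.9, 0, 0, 0, -1], [0, 0, 0.9, 0, 0, 0, -1], [0, 0, 0.9, 0, 0, 0, -1], [0, 0, 0.9, 0, 0, 0, -1], [0, 0, 0.9, 0, 0, 0, -1], [0, 0, 0.8, 0, 0, 0, -1], [0, 0, 0, 0, 0, 0, -1]]}}

```text
t: 35.6
tool_pos: [0.4116, 0.1528, 0.0901]
tool_rot: [2.086, 2.346, 0.002]
contact_force: [-0.3, 0.6, -0.0]
opening: 0.0003
grip_force: 0.0
```

Request:
{"api": "jog_arm", "payload": {"plan": [[0, 0.4, 0, 0, 0, 0, -1], [0, 0.4, 0, 0, 0, 0, -1], [0, 0.4, 0, 0, 0, 0, -1], [0, 0.4, 0, 0, 0, 0, -1], [0, 0.4, 0, 0, 0, 0, -1], [0, 0.4, 0, 0, 0, 0, -1], [0, 0.4, 0, 0, 0, 0, -1], [0, 0.4, 0, 0, 0, 0, -1]]}}

```text
t: 36.4
tool_pos: [0.4775, 0.1612, 0.0932]
tool_rot: [2.083, 2.344, 0.009]
contact_force: [-1.4, -0.2, -0.9]
opening: -0.0001
grip_force: 0.6
```

```bash
cat > ball.py <<'E'
from h import *
o,R=st()
a,D=ctrl.get_image('side'); h=cv2.cvtColor(a,cv2.COLOR_RGB2HSV); P=cloud('side',D)
m=((h[...,0]<6)|(h[...,0]>174))&(h[...,1]>200)&(D>0)&(abs(P[...,2]-.11)<.04)&(abs(P[...,0]-.49)<.07)&(abs(P[...,1]-.16)<.04)
q=P[m]; print(m.sum(),q.min(0),q.max(0),q.mean(0))
K,Rc,t=cam('side'); c=-Rc.T@t; d=q.mean(0)-c; b=q.mean(0)+d/np.linalg.norm(d)*.009
s=np.array([np.cos(.117),np.sin(.117)]); lx=(b[:2]-[.589,.244])@s; print("ball",b,"local x",lx,"theta",.5+np.arcsin(np.clip((lx+.11)/.06,-1,1)))
cv2.imwrite('pics/lev%d.png'%(o['t']*100),cv2.resize(a[90:250,180:350],None,fx=3,fy=3)[...,::-1])
E
python3 ball.py
```

```text
t 36.4 pos [0.4775 0.1612 0.0932] q [ 0.1784 -0.1161  2.0181 -0.0012  1.2314  0.0609] open -5.479460332205775e-05 F [-1.4484 -0.1581 -0.8763]
tool x [-0.1176  0.9931 -0.0006] y [0.993  0.1176 0.0081] z [ 0.0082  0.0003 -1.    ]
41 [0.4934 0.1523 0.1149] [0.513  0.1695 0.1281] [0.5019 0.1587 0.122 ]
ball [0.5044 0.1665 0.1181] local x -0.09311097336320569 theta 0.7853400596935437
```

Request:
{"api": "jog_arm", "payload": {"plan": [[0, 0.15, 0, 0, 0, 0, -1], [0, 0.15, 0, 0, 0, 0, -1], [0, 0.15, 0, 0, 0, 0, -1], [0, 0, 0, 0, 0, 0, -1]]}}

```text
t: 36.85
tool_pos: [0.4858, 0.1621, 0.0932]
tool_rot: [2.083, 2.344, 0.009]
contact_force: [-0.0, -0.6, 0.1]
opening: -0.0002
grip_force: 0.2
```

```bash
python3 ball.py
```

```text
t 36.85 pos [0.4858 0.1621 0.0932] q [ 0.1773 -0.0953  1.9991 -0.0011  1.2297  0.0599] open -0.00019129935465464083 F [-0.0047 -0.5987  0.0535]
tool x [-0.1176  0.9931 -0.0006] y [0.993  0.1176 0.0081] z [ 0.0081  0.0004 -1.    ]
39 [0.5022 0.1544 0.1134] [0.5207 0.1678 0.1245] [0.5108 0.1607 0.1197]
ball [0.5134 0.1684 0.1158] local x -0.08393278855485552 theta 0.9494314604897749
```

Request:
{"api": "jog_arm", "payload": {"plan": [[0, 0.08, 0, 0, 0, 0, -1], [0, -0.5, 0, 0, 0, 0, -1], [0, -1, 0, 0, 0, 0, -1], [0, -1, 0, 0, 0, 0, -1], [0, -1, -1, 0, 0, 0, -1], [0, -0.5, -1, 0, 0, 0, -1], [0, 0, -1, 0, 0, 0, -1], [0, 0, -1, 0, 0, 0, -1]]}}

```text
t: 37.7
tool_pos: [0.4064, 0.1529, 0.1736]
tool_rot: [2.082, 2.344, 0.01]
contact_force: [0.9, -0.5, 0.7]
opening: -0.0002
grip_force: 0.0
```

Request:
{"api": "jog_arm", "payload": {"plan": [[0, 0, -1, 0, 0, 0, -1], [0, 0, 0, 0, 0, 0, -1], [0, 0, 0, 0, 0, 0, -1]]}}

```text
t: 38.0
tool_pos: [0.4069, 0.1529, 0.1926]
tool_rot: [2.082, 2.344, 0.01]
contact_force: [-0.3, -0.0, -0.8]
opening: 0.0003
grip_force: 0.0
```

```bash
python3 ball.py; python3 cap.py|tail -2; python3 - <<'E'
from h import *
im=cv2.cvtColor(np.load('cap.npy'),cv2.COLOR_RGB2BGR)[60:340,60:460]
a,D=ctrl.get_image('side'); o=np.zeros((580,800,3),np.uint8); o[:280,:400]=im; o[280:580,:800]=cv2.resize(a[90:315,0:600],(800,300))[...,::-1]
cv2.imwrite('pics/final.png',o)
t,D=ctrl.get_image('top'); P=cloud('top',D); v,u=np.mgrid[:480,:640]
yv=np.array([-np.sin(.117),np.cos(.117)])
m=(D>0)&(abs(P[...,2]-.087)<.006)&(t.max(-1)<60)&(abs(P[...,0]-.62)<.07)&(abs(P[...,1]-.247)<.11)
s=np.linalg.lstsq(np.c_[P[m][:,:2],np.ones(m.sum())],P[m][:,2],rcond=None)[0];print("tray slope",m.sum(),s[:2]@yv)
E
```

```text
t 38.0 pos [0.4069 0.1529 0.1926] q [ 0.1887 -0.4138  2.0849 -0.0012  1.4614  0.0709] open 0.00027641493243608077 F [-0.3472 -0.0276 -0.7956]
tool x [-0.1177  0.9931 -0.0005] y [0.993  0.1177 0.0091] z [ 0.0091  0.0006 -1.    ]
39 [0.5028 0.1544 0.1137] [0.5218 0.1699 0.1225] [0.5116 0.1614 0.1191]
ball [0.5142 0.1691 0.1152] local x -0.08308038183455542 theta 0.9652657321730436
amber cap 135 [0.6028 0.2863 0.2025] [0.6256 0.3086 0.2094] [0.6145 0.2974 0.2061]
green cap 150 [0.614  0.1785 0.202 ] [0.6381 0.2031 0.2096] [0.6256 0.1906 0.2057]
tray slope 5223 -0.00015816472901995806
```

View pics/final.png

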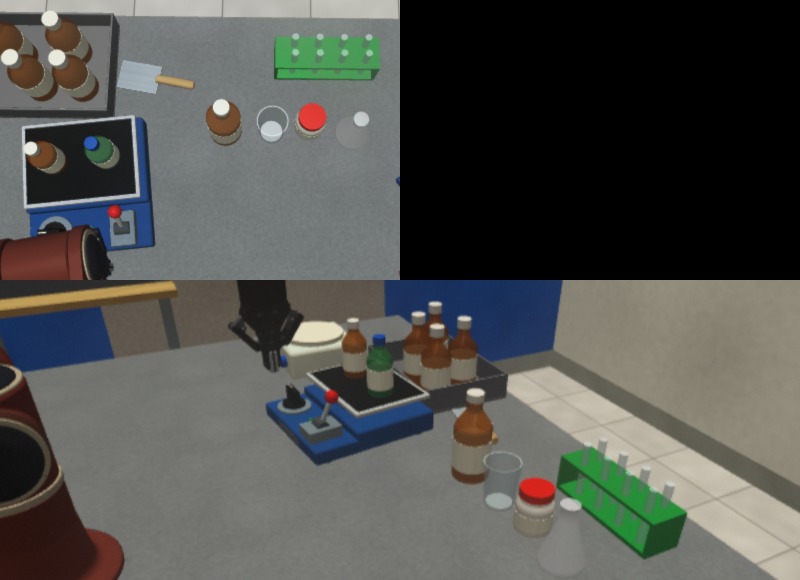

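In the picture both bottles stand on the tray, at (42,155) and (100,150) in the top crop. The lever leans away with its ball at (331,396), the bystanders are in place, and the gripper is clear of everything.

```bash
python3 -c "
from station import ctrl
print(ctrl.finish_job())"
```

```text
the job is handed in; nothing more can be done
None
```

The job is handed in at about 38 s of the 72 s limit, and my last measurements met the end conditions: tray level within 0.001 rad, amber and green both upright on it, and the lever on at about 0.96 rad; the verdict itself wasn't returned.

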